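Put the culture dish on the reading stand and hold the reading lens in focus over it

ROBOT

A 6-joint arm with a two-finger parallel gripper is mounted at the origin on a cart in front of the work surface, level with it; the furniture and walls round the work are solid. World frame = base frame: x ahead of the robot, y to its left, z up, the work surface at z = 0. Lengths are in mm, angles in degrees, forces in N, time in s.
With the tool pointing down it reaches from about 325 to 900 mm from the base axis. Payload 6.1 kg.
Tool frame: the origin (TCP) lies between the finger pads; the fingertips stand 14 mm ahead of it and the grasp point (between the pads) lies 5 mm behind it (robot.nose_length is the distance from the TCP to the fingertips, in mm); z points along the fingers, y is the line along which they close (so a half turn about z gives the same grasp; the last joint's range is limited). The gripper opens to 87 mm and grips with 3 to 60 N. Pads are 19 mm wide; open, the fingers measure 117 mm over their backs; the gripper's body (75 mm by 190 mm) begins 51 mm behind the grasp point.
Start: joints at [-77.069, 12.628, 87.462, -0, 79.91, -7.225], TCP at [215.36, -586.716, 236.538] pointing down, gripper open.
Joint ranges: [-170.65, 170.65], [-52.31, 119.04], [5.05, 147.46], [-71.25, 251.25], [11.57, 151.72], [-153.62, 153.62]. Speed limits (degrees/s): [147.25, 147.25, 172.46, 180, 180, 180].

INTERFACE

Orientations are given as a 3x3 rotation matrix whose columns are the frame's x, y, z axes.
In Python, from bench import robot, capture gives the robot as it stands.
- The arm moves only by the tool move_arm, never from a script. Its argument "motion" is a list that holds one entry, the list of rows, each a list of 7 numbers: the shift along the world's x, y, z in m, then the turn, a rotation vector about the world's x, y, z in degrees, then the finger opening in m, from 0 to 0.087. A call has 1 to 10 rows; each row is the pose to reach, as a shift and turn from the pose commanded when the call began; what a row does not reach only later rows make up. A row lasts 1/10 s, in which the tool goes at most 50 mm and 8.59 degrees, less where a joint would pass 70% of its speed; a pose out of reach is approached as far as the arm can. A call with a gripper value outside its range is refused whole. The fingers move at their own pace and stop on an object; "squeeze" is the grip in N (left out, the last holds). Time passes only in rows, so rows that repeat a pose let the fingers close. It gives the time, the measured TCP pose, the force, the opening and the grip force at its end, in the units of the state.
- robot.get_state(): the state, without advancing time (a new reading comes with each control period).
- capture(name): name is "side" or "top" or "wrist"; returns a dict with "pixels" (384x512x3 uint8, blue, green, red), "mtx" (3x3 intrinsics, pixels), "R" (3x3) and "t" (3): a world point X has camera coordinates R X + t. Camera axes: x right, y down, z forward; pixel columns grow to the right and rows downward; lengths in mm; the calibration is good to about 2 mm. A picture is of the moment at which its call begins. There is no depth.
- robot.sign_off(): hands the job in; it is judged then, once.
The state is a dict: "clock": time; "joint_pos": joint angles; "dq": joint speeds; "effort": joint torques, N m; "eef_pos": TCP position; "tool_rot": TCP orientation; "contact_force": force on the tool from outside, world axes, zero at the start; "moment": the same for the moment, N m; "opening": opening from 0.0 (shut) to 1.0 (fully open); "finger_force": force on a finger pad.
Only numpy, scipy, OpenCV 4.12 (cv2) and the standard library are available. Lean on these libraries where they do the work, as an engineer would, in place of code of your own. Each camera call takes 0.05 s, during which the arm holds its last target. There are 200 camera calls.

TASK

Set the culture dish, lid up, on the middle of the reading stand's round stage and let go of it. Then pick up the reading lens by its handle and hold it steady and level, right over the middle of the dish, with the glass exactly as high as the tip of the stand's focus pointer; finish while holding it there. Keep the dish level, never let the lens touch it, leave the pointer as it is set and do not disturb the other things.

Things in the scene. Friction and masses are not known exactly. Their poses are not given: they have to be found in the camera images.
- dish_center (a point): Closed round culture dish, cloudy whitish plastic with a lid, 56 mm across and 12 mm high, lying flat on the worktop; the point is its centre, 6 mm above its underside; z is its upright axis. Loose.
- stage_top (a point): Reading stand, fixed: a grey foot plate (90 x 180 x 10 mm) with a round aluminium stage 48 mm across, flat top 25 mm above the worktop; the dish overhangs it 4 mm all round. The point is the centre of the stage's top; z up, y towards the stand's post, x square to that. The plate reaches 45 mm from the stage's axis along -y and +-x, and 135 mm along +y.
- post_top (a point): Centre of the top of the stand's upright steel post, 10 mm thick, 170 mm above the worktop, 115 mm from the stage's axis along the stand's +y. Fixed.
- pointer_tip (a point): Tip of the focus pointer: a thin dark steel needle on a sliding collar on the stand's post, pointing level at the stage's axis; the tip ends 75 mm short of that axis. Its height is the focal height, set anew each time, 90 to 140 mm above the worktop. The collar stays where it is unless pushed.
- loupe_grip (a point): Reading lens (loupe), loose, about 70 g, lying flat on the worktop: straight black handle 90 mm long, 14 wide, 16 high, with a round dark steel frame, 62 mm across, 16 high, round the clear glass at its +x end. The point is the handle's centre, 8 mm above the underside; x points to the lens, z up. It balances 20 mm from there towards the lens.
- lens (a point): Centre of the reading lens's glass, 90 mm from the handle's centre along +x, 8 mm above the underside of the loupe; same axes as the handle. The frame's outer radius is 31 mm.
- vial_center (a point): Bystander: small round screw-cap sample vial with white cap, 27 mm across, 46 mm high; its centre, half-way up.
- cup_center (a point): Bystander: cloudy plastic beaker, 66 mm across the rim, 82 mm high; its centre, half-way up.
- dropper_center (a point): Bystander: small square dropper bottle, 29 x 29 x 57 mm; its centre, half-way up.

How it is judged:
By the outcome, as a careful person would: the job done as asked, in the order asked, and still so for the second after the job is handed in, while the arm keeps its last pose, push and grip.
It also fails if it takes over 64 s, if anything falls off the work surface, if the arm or the gripper's body presses on something with over 40 N, if the wrist force passes 120 N, or if a joint passes its speed limit or range.

## Working session

There is one attempt and no reset: what is moved stays moved. The work goes in short steps, Python scripts to look and compute and a tool call to move; the robot and the scene stay as the last step left them, time stands still between calls to the robot, and variables do not carry over. Pictures are saved under pics/ and viewed, at most 10 in all, crops included, and the job is handed in when it is done.

Besides the shell and the picture viewer there is one more tool, called after "Emit:" as a command line: name --argument value ..., lists and objects as JSON in quotes. move_arm: Moves the arm, as the interface text tells. Its arguments: {"type":"object","properties":{"motion":{"type":"array","items":{"type":"array","items":{"type":"array","items":{"type":"number"}}}},"squeeze":{"type":"number"}},"required":["motion"]}

```bash
mkdir -p pics; ls; python3 - <<'E'
from bench import robot,capture
import cv2,numpy as np
for n in ("side","top"):
    c=capture(n); cv2.imwrite(f"pics/{n}0.png",c["pixels"]); np.savez(f"{n}0.npz",**c)
    print(n,c["mtx"].tolist(),(-c["R"].T@c["t"]).round(0),c["R"].round(3).tolist())
s=robot.get_state();print(s)
E
```

```text
pics
side [[472.89421061332166, 0.0, 252.00395124312558], [0.0, 472.89421061332166, 190.26276529227798], [0.0, 0.0, 1.0]] [  535. -1537.   900.] [[1.0, 0.004, 0.024], [0.023, -0.444, -0.896], [0.008, 0.896, -0.444]]
top [[360.7511368267117, 0.0, 259.2112156021251], [0.0, 360.7511368267117, 191.49445697397357], [0.0, 0.0, 1.0]] [ 424.   19. 1186.] [[0.014, -1.0, 0.024], [-0.994, -0.017, -0.106], [0.106, -0.022, -0.994]]
{'clock': 0.1, 'joint_pos': array([-7.70696800e+01,  1.26712955e+01,  8.75194960e+01,  5.31904906e-04,
        7.99106426e+01, -7.22624044e+00]), 'dq': array([-0.07160361, -0.10322237, -0.07117046, -0.12575665,  0.13831741,
       -0.02776408]), 'effort': array([ 8.61908811e-04, -4.95943987e+01, -3.88520050e+01,  7.02443230e-02,
        5.15774649e-02, -4.63607375e-05]), 'eef_pos': array([ 215.23155521, -586.19699962,  235.53780007]), 'tool_rot': array([[ 9.38755153e-01,  3.44584695e-01, -3.87237494e-04],
       [ 3.44584835e-01, -9.38753592e-01,  1.72751160e-03],
       [ 2.31753469e-04, -1.75514658e-03, -9.99998433e-01]]), 'contact_force': array([-0.56517049, -0.19093798, -0.24149449]), 'moment': array([ 0.03122564, -0.01110769,  0.01124492]), 'finger_force': 0.0, 'opening': 0.9967174743838716}
```

View pics/side0.png

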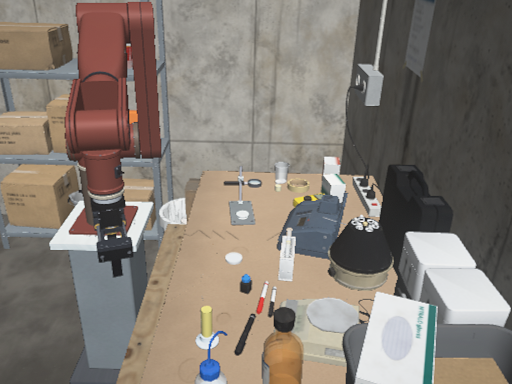

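View pics/top0.png

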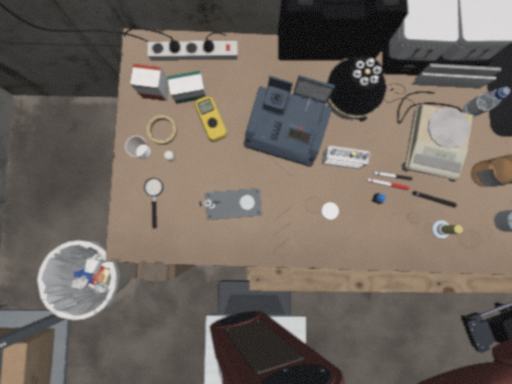

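The side view shows the dish at (234,258), the stage at (242,215), the post top near (240,168) and the loupe at about (225–260,183). The top view shows the dish at (330,211), the stage at (247,202), the post near (207,203), the lens at (153,187) and the handle end at (154,226).

```bash
cat > h.py <<'E'
import numpy as np,cv2
def ray(c,p):
    q=cv2.undistortPoints(np.array([[p]],float),c["mtx"],None)[0,0]
    return -c["R"].T@c["t"], c["R"].T@np.array([q[0],q[1],1.])
def onz(c,p,z):
    o,d=ray(c,p); return o+d*(z-o[2])/d[2]
def tri(cs,ps):
    A=np.zeros((3,3));b=np.zeros(3);L=[]
    for c,p in zip(cs,ps):
        o,d=ray(c,p);d/=np.linalg.norm(d);M=np.eye(3)-np.outer(d,d);A+=M;b+=M@o
        L.append((M,o))
    X=np.linalg.solve(A,b); return X,[round(float(np.linalg.norm(M@(X-o))),2) for M,o in L]
def proj(c,X):
    x=c["mtx"]@(c["R"]@np.asarray(X,float)+c["t"]);return x[:2]/x[2]
E
python3 - <<'E'
from h import *
t=np.load("top0.npz");s=np.load("side0.npz")
for n,p,z in (("dish",(330,211),12),("stage",(247,202),25),("post",(207,203),170),("lens",(153,187),16),("hend",(154.5,226),16)): print(n,onz(t,p,z).round(1))
for n,p,q in (("dish",(330,211),(234,258)),("stage",(247,202),(242,215)),("lens",(153,187),(255,183))):print(n,tri([t,s],[p,q]))
T=cv2.resize(t["pixels"][150:240,110:360],None,fx=3,fy=3,interpolation=cv2.INTER_CUBIC);S=cv2.resize(s["pixels"][150:280,200:310],None,fx=3,fy=3,interpolation=cv2.INTER_CUBIC)
im=np.zeros((270+390,800,3),np.uint8)[:600];im=np.zeros((600,800,3),np.uint8)
T=T[:, :750];im[:270,:750]=T;im[270:600,:330]=S[:330];cv2.imwrite("pics/crop.png",im)
c=__import__("bench").capture("wrist");print(c["mtx"],c["R"].round(3),(-c["R"].T@c["t"]).round(1))
E
```

```text
dish [ 489.  -239.3   12. ]
stage [513.1  32.3  25. ]
post [497.4 143.1 170. ]
lens [557.7 338.   16. ]
hend [431.9 327.5  16. ]
dish (array([ 491.00155513, -240.12617829,    7.68945356]), [1.75, 1.75])
stage (array([513.27038981,  32.3815606 ,  17.48066381]), [0.44, 0.44])
lens (array([561.02454232, 340.80589594,   6.23610249]), [2.22, 2.22])
[[326.6679445    0.         258.86851104]
 [  0.         326.6679445  191.13964945]
 [  0.           0.           1.        ]] [[ 0.345 -0.939 -0.003]
 [-0.895 -0.329  0.301]
 [-0.284 -0.101 -0.953]] [ 292.9 -557.9  383.5]
```

View pics/crop.png

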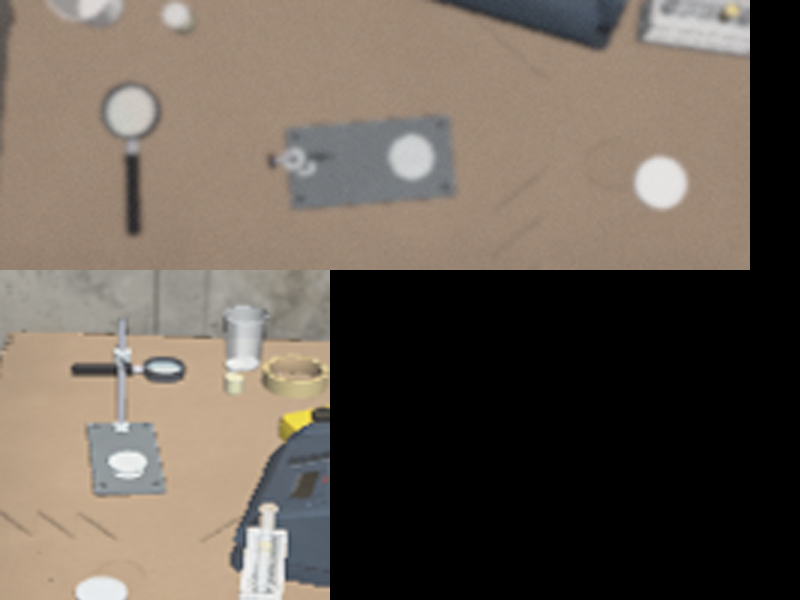

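The crops show the loupe lying along roughly world +x. The needle starts from the post top area (290,158 in the enlarged top crop) and points right, towards the stage. I'll hover over the dish with the wrist camera facing away from the post side.

Emit:
move_arm --motion '[[[0.027, 0.035, 0, 0, 0, -7.5, 0.087], [0.055, 0.069, 0, 0, 0, -15, 0.087], [0.082, 0.104, 0, 0, 0, -22.5, 0.087], [0.11, 0.139, 0, 0, 0, -30, 0.087], [0.137, 0.173, 0, 0, 0, -37.5, 0.087], [0.164, 0.208, 0, 0, 0, -45, 0.087], [0.192, 0.243, -0.02, 0, 0, -52.5, 0.087], [0.219, 0.278, -0.04, 0, 0, -60, 0.087], [0.247, 0.312, -0.06, 0, 0, -67.5, 0.087], [0.274, 0.347, -0.08, 0, 0, -75, 0.087]]]'

```text
clock: 1.15
eef_pos: [490.2, -238.1, 155.8]
tool_rot: [[0.571, -0.821, 0.0], [-0.821, -0.571, -0.0], [0.0, -0.0, -1.0]]
contact_force: [0.1, -0.5, 0.4]
opening: 0.996
finger_force: 0.0
```

Emit:
move_arm --motion '[[[0, 0, 0, 0, 0, 0, 0.087], [0, 0, 0, 0, 0, 0, 0.087], [0, 0, 0, 0, 0, 0, 0.087], [0, 0, 0, 0, 0, 0, 0.087]]]'

```text
clock: 1.55
eef_pos: [489.2, -241.1, 157.4]
tool_rot: [[0.575, -0.818, 0.001], [-0.818, -0.575, -0.001], [0.002, -0.0, -1.0]]
contact_force: [-0.5, -0.2, 0.2]
opening: 0.999
finger_force: 0.0
```

```bash
cat >> h.py <<'E'
from bench import robot,capture
def shot(name,f):
    c=capture(name);cv2.imwrite(f"pics/{f}.png",c["pixels"]);np.savez(f+".npz",**c);return c
def st():
    s=robot.get_state();R=s["tool_rot"]
    print("t",round(s["clock"],2),"tcp",s["eef_pos"].round(1),"yaw",round(float(np.degrees(np.arctan2(R[1,0],R[0,0]))),2),"z",R[:,2].round(3),"F",s["contact_force"].round(1),"op",round(s["opening"]*87,1),"ff",round(s["finger_force"],1),"j",s["joint_pos"].round(0));return s
def blobs(c,lo,hi,amin=100):
    m=cv2.inRange(cv2.cvtColor(c["pixels"],cv2.COLOR_BGR2HSV),np.array(lo),np.array(hi));m=cv2.morphologyEx(m,cv2.MORPH_OPEN,np.ones((3,3)))
    cs=cv2.findContours(m,cv2.RETR_EXTERNAL,cv2.CHAIN_APPROX_NONE)[0]
    return sorted([x for x in cs if cv2.contourArea(x)>amin],key=cv2.contourArea,reverse=True)
E
python3 - <<'E'
from h import *
st();c=shot("wrist","w1")
for b in blobs(c,(0,0,170),(179,60,255),300)[:4]:
    e=cv2.fitEllipse(b);print(e,cv2.contourArea(b),onz(c,e[0],12).round(1))
E
```

```text
t 1.55 tcp [ 489.2 -241.1  157.4] yaw -54.9 z [ 0.001 -0.001 -1.   ] F [-0.5 -0.2  0.2] op 86.9 ff 0.0 j [-35.   6. 104.  -0.  70. 110.]
((57.60484313964844, 55.037479400634766), (31.793386459350586, 150.9036102294922), 37.782169342041016) 2841.5 [ 688.6 -234.1   12. ]
((256.1295471191406, 183.0084228515625), (55.007083892822266, 57.26341247558594), 89.271484375) 2473.0 [ 489.8 -238.3   12. ]
((101.1983413696289, 49.066226959228516), (24.478792190551758, 132.8810577392578), 36.70683288574219) 2247.5 [ 661.  -259.1   12. ]
((126.67034912109375, 45.08292770385742), (8.290849685668945, 177.90072631835938), 35.71213150024414) 867.0 [ 645.1 -273.9   12. ]
```

View pics/w1.png

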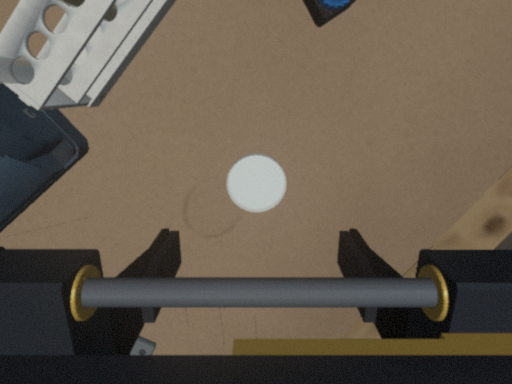

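The dish is centred at (256,183), midway between the finger tips at about 180 and 340 columns. I'll descend partway for a second view.

Emit:
move_arm --motion '[[[0, 0.001, -0.03, 0, 0, 0, 0.087], [0.0005, 0.003, -0.06, 0, 0, 0, 0.087], [0.0005, 0.003, -0.08, 0, 0, 0, 0.087], [0.0005, 0.003, -0.09, 0, 0, 0, 0.087], [0.0005, 0.003, -0.09, 0, 0, 0, 0.087], [0.0005, 0.003, -0.09, 0, 0, 0, 0.087]]]'

```text
clock: 2.2
eef_pos: [490.4, -237.6, 67.6]
tool_rot: [[0.575, -0.818, 0.001], [-0.818, -0.575, -0.001], [0.001, -0.001, -1.0]]
contact_force: [0.3, -0.8, 0.5]
opening: 0.999
finger_force: 0.0
```

```bash
python3 - <<'E'
from h import *
st();c=shot("wrist","w2");o=np.load("w1.npz")
for b in blobs(c,(0,0,170),(179,60,255),1000)[:4]:
    e=cv2.fitEllipse(b);print(e,onz(c,e[0],12).round(1),tri([o,c],[(256.1,183.0),e[0]]))
E
```

```text
t 2.2 tcp [ 490.4 -237.6   67.6] yaw -54.89 z [ 0.001 -0.001 -1.   ] F [ 0.3 -0.8  0.5] op 86.9 ff 0.0 j [-34.  12. 107.   0.  60. 111.]
((259.4219665527344, 216.3152313232422), (74.75993347167969, 80.23589324951172), 89.9469223022461) [ 490.1 -238.7   12. ] (array([ 489.14002631, -237.31616689,    7.87877413]), [0.04, 0.04])
((20.50130844116211, 28.295085906982422), (43.00399398803711, 102.17819213867188), 22.532733917236328) [ 666.3 -254.4   12. ] (array([ 525.80933449, -301.62712661,  236.12420475]), [8.94, 8.94])
((48.7864990234375, 44.27637481689453), (20.48644256591797, 152.5815887451172), 33.45317840576172) [ 649.7 -255.9   12. ] (array([ 526.09251219, -302.11840653,  238.4204233 ]), [8.88, 8.88])
```

Emit:
move_arm --motion '[[[0, -0.001, -0.02, 0, 0, 0, 0.087], [0, -0.001, -0.035, 0, 0, 0, 0.087], [0, -0.001, -0.045, 0, 0, 0, 0.087], [0, -0.001, -0.05, 0, 0, 0, 0.087], [0, -0.001, -0.05, 0, 0, 0, 0.087], [0, -0.001, -0.051, 0, 0, 0, 0.08], [0, -0.001, -0.051, 0, 0, 0, 0.07], [0, -0.001, -0.051, 0, 0, 0, 0.062], [0, -0.001, -0.051, 0, 0, 0, 0.058], [0, -0.001, -0.051, 0, 0, 0, 0.05]]]' --squeeze 15

```text
clock: 3.25
eef_pos: [490.0, -237.8, 15.8]
tool_rot: [[0.576, -0.818, 0.0], [-0.818, -0.576, -0.0], [0.0, -0.0, -1.0]]
contact_force: [-0.5, -0.1, 0.2]
opening: 0.658
finger_force: 0.0
```

Emit:
move_arm --motion '[[[0, 0, 0, 0, 0, 0, 0.05], [0, 0, 0, 0, 0, 0, 0.05], [0, 0, 0, 0, 0, 0, 0.05], [0, 0, 0, 0, 0, 0, 0.05]]]'

```text
clock: 3.65
eef_pos: [490.0, -237.8, 15.7]
tool_rot: [[0.576, -0.818, 0.0], [-0.818, -0.576, -0.0], [0.0, -0.0, -1.0]]
contact_force: [-0.9, 0.1, 2.0]
opening: 0.618
finger_force: 15.0
```

Emit:
move_arm --motion '[[[0, 0, 0.01, 0, 0, 0, 0.05], [0, 0, 0.03, 0, 0, 0, 0.05], [0, 0, 0.06, 0, 0, 0, 0.05], [0, 0.01, 0.09, 0, 0, 0, 0.05], [0, 0.03, 0.12, 0, 0, 0, 0.05], [0, 0.055, 0.15, 0, 0, 0, 0.05], [0, 0.085, 0.18, 0, 0, 0, 0.05], [-0.005, 0.12, 0.2, 0, 0, 0, 0.05], [-0.01, 0.16, 0.22, 0, 0, 0, 0.05], [-0.015, 0.2, 0.235, 0, 0, 0, 0.05]]]'

```text
clock: 4.65
eef_pos: [474.7, -36.6, 252.7]
tool_rot: [[0.575, -0.818, 0.002], [-0.818, -0.575, -0.001], [0.002, -0.001, -1.0]]
contact_force: [0.8, 0.1, 0.5]
opening: 0.62
finger_force: 15.0
```

Emit:
move_arm --motion '[[[0, 0.035, 0, 0, 0, 0, 0.05], [-0.003, 0.065, 0, 0, 0, 0, 0.05], [-0.005, 0.09, 0, 0, 0, 0, 0.05], [-0.005, 0.105, 0, 0, 0, 0, 0.05], [-0.005, 0.108, 0, 0, 0, 0, 0.05], [-0.005, 0.108, 0, 0, 0, 0, 0.05], [-0.005, 0.108, 0, 0, 0, 0, 0.05]]]'

```text
clock: 5.35
eef_pos: [469.9, 69.6, 250.7]
tool_rot: [[0.575, -0.818, 0.0], [-0.818, -0.575, -0.0], [0.0, 0.0, -1.0]]
contact_force: [0.8, 0.9, 0.7]
opening: 0.621
finger_force: 15.0
```

```bash
python3 - <<'E'
from h import *
st();c=shot("wrist","w3")
print(proj(c,(513,32,25)),proj(c,(497,143,170)))
E
```

```text
t 5.35 tcp [469.9  69.6 250.7] yaw -54.87 z [ 0. -0. -1.] F [0.8 0.9 0.7] op 54.0 ff 15.0 j [ -1.  -9. 108.  -0.  81. 144.]
[246.14821783 113.27766983] [176.12608785 257.74063745]
```

View pics/w3.png

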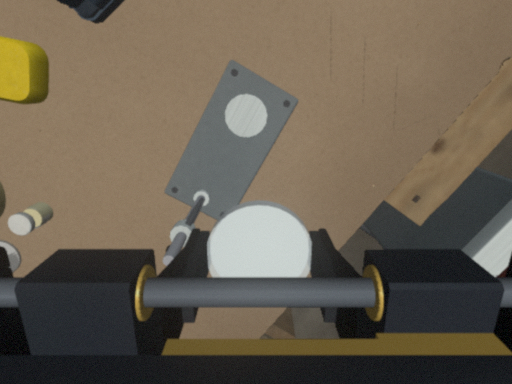

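The wrist view shows the dish held centred at (260,245), the stage at (246,115), the foot plate screws at (235,72), (286,103) and (174,190), the post base at (201,198) and the post top at (168,258). Next I take a second viewpoint, nearer the placing pose.

Emit:
move_arm --motion '[[[0.01, -0.01, -0.02, 0, 0, 0, 0.05], [0.02, -0.03, -0.045, 0, 0, 0, 0.05], [0.035, -0.05, -0.07, 0, 0, 0, 0.05], [0.04, -0.06, -0.09, 0, 0, 0, 0.05], [0.04, -0.065, -0.1, 0, 0, 0, 0.05], [0.04, -0.065, -0.1, 0, 0, 0, 0.05], [0.04, -0.065, -0.1, 0, 0, 0, 0.05], [0.04, -0.065, -0.1, 0, 0, 0, 0.05]]]'

```text
clock: 6.2
eef_pos: [510.6, 5.5, 152.0]
tool_rot: [[0.576, -0.817, 0.002], [-0.817, -0.576, -0.0], [0.001, -0.002, -1.0]]
contact_force: [1.0, -0.4, -0.0]
opening: 0.621
finger_force: 15.0
```

```bash
python3 - <<'E'
from h import *
st();c=shot("wrist","w4");o=np.load("w3.npz")
def stage(c,g):
    L=[cv2.fitEllipse(b) for b in blobs(c,(0,0,165),(179,40,255),300)]
    return min(L,key=lambda e:np.hypot(e[0][0]-g[0],e[0][1]-g[1]))
g=proj(c,onz(o,(246,115),25));a,b=stage(o,(246,115)),stage(c,g)
print(a,b,g,onz(o,a[0],25),onz(c,b[0],25),tri([o,c],[a[0],b[0]]))
s=[onz(o,p,10) for p in((235,72),(286,103),(174,190))];print(np.round(s,1));d=s[2]-s[0];print("y axis",np.degrees(np.arctan2(d[1],d[0])))
m=cv2.morphologyEx(cv2.inRange(o["pixels"],(70,70,70),(130,130,130)),cv2.MORPH_OPEN,np.ones((3,3)))
print([cv2.minAreaRect(x) for x in cv2.findContours(m,0,2)[0] if cv2.contourArea(x)>3000])
print("dish held",[ [round(v,1) for v in cv2.fitEllipse(x)[0]+cv2.fitEllipse(x)[1]] for x in blobs(c,(0,0,170),(179,60,255),2000)[:2]])
E
```

```text
t 6.2 tcp [510.6   5.5 152. ] yaw -54.83 z [ 0.002 -0.    -1.   ] F [ 1.  -0.4 -0. ] op 54.0 ff 15.0 j [ -8.   1. 109.   0.  69. 137.]
((245.6091766357422, 115.12833404541016), (40.43056869506836, 41.617618560791016), 161.69236755371094) ((233.0120849609375, 199.29483032226562), (22.71658706665039, 51.31924819946289), 66.28257751464844) [239.16793565 210.13804709] [512.35130669  34.01006991  25.        ] [522.3398091   28.26590151  25.        ] (array([514.85687223,  38.50109209, -10.32484595]), [3.28, 3.28])
[[548.5   3.3  10. ]
 [481.9  -2.6  10. ]
 [533.6 161.9  10. ]]
y axis 95.36739124707873
[((259.3550109863281, 308.21649169921875), (59.457550048828125, 232.10557556152344), 88.26429748535156), ((224.97503662109375, 151.3490447998047), (80.69679260253906, 169.00779724121094), 28.767648696899414), ((437.9472961425781, 134.76173400878906), (77.6678466796875, 303.68084716796875), 36.34382247924805)]
dish held [[259.2, 244.5, 75.4, 107.3]]
```

View pics/w4.png

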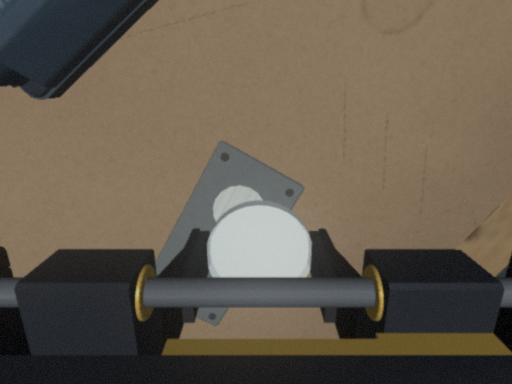

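The second view (w4) has the dish partly covering the stage, whose visible upper arc runs around (238,186). I'll fit that arc on the stage plane in both views.

```bash
python3 - <<'E'
from h import *
from scipy.optimize import least_squares
o=np.load("w3.npz");c=np.load("w4.npz")
P=[]
for im,cut,g in((o,400,(246,115)),(c,202,(238,195))):
    m=cv2.inRange(im["pixels"],(150,150,150),(255,255,255))
    if im is c: m[204:]=0
    cs=[b for b in cv2.findContours(m,0,cv2.CHAIN_APPROX_NONE)[0] if cv2.contourArea(b)>200]
    b=min(cs,key=lambda b:np.linalg.norm(b.reshape(-1,2).mean(0)-g)).reshape(-1,2)
    cen=g
    b=b[b[:,1]<(199 if im is c else 400)];
    if im is c: # drop arc of the dish: keep points far from dish ellipse
        b=b[((b[:,0]-259.2)/57)**2+((b[:,1]-249)/52)**2>1.0]
    print(len(b),b[:,0].min(),b[:,0].max(),b[:,1].min(),b[:,1].max());P.append((im,b))
for z in (15,20,25,30):
    for im,b in P:
        X=np.array([onz(im,p,z)[:2] for p in b.astype(float)])
        r=least_squares(lambda q:np.hypot(*(X-q[:2]).T)-q[2],[512,33,24],loss="soft_l1");print(z,r.x.round(1),round(r.cost,2),end=" | ")
    print()
# screws two-view
for p,q in(((235,72),(225,157)),((286,103),(290,192))):print(tri([o,c],[p,q]))
for p in((225,157),(290,192),(212,316)):print(onz(c,p,10).round(1))
E
```

```text
118 225 266 94 136
47 216 260 186 198
15 [512.1  35.4  23.6] 5.98 | 15 [510.3  37.9  24.1] 1.82 | 
20 [512.1  35.   23.3] 5.83 | 20 [511.1  36.2  23.7] 1.76 | 
25 [512.2  34.5  23. ] 5.69 | 25 [512.   34.4  23.3] 1.7 | 
30 [512.3  34.1  22.7] 5.54 | 30 [512.8  32.6  22.9] 1.64 | 
(array([548.59430326,   3.36165922,  11.77709617]), [0.25, 0.25])
(array([481.42170359,  -2.99858183,   9.81495219]), [0.56, 0.56])
[548.8   3.9  10. ]
[481.   -3.4  10. ]
[465.8 154.7  10. ]
```

Emit:
move_arm --motion '[[[0.0015, 0.015, 0, 0, 0, 0, 0.05], [0.0015, 0.026, -0.005, 0, 0, 0, 0.05], [0.0015, 0.0295, -0.025, 0, 0, 0, 0.05], [0.0015, 0.0295, -0.05, 0, 0, 0, 0.05], [0.0015, 0.0295, -0.075, 0, 0, 0, 0.05], [0.0015, 0.0295, -0.09, 0, 0, 0, 0.05], [0.0015, 0.0295, -0.097, 0, 0, 0, 0.05], [0.0015, 0.0295, -0.1, 0, 0, 0, 0.05], [0.0015, 0.0295, -0.1, 0, 0, 0, 0.05], [0.0015, 0.0295, -0.1, 0, 0, 0, 0.05]]]'

```text
clock: 7.25
eef_pos: [512.2, 34.9, 51.5]
tool_rot: [[0.576, -0.817, 0.002], [-0.817, -0.576, -0.0], [0.001, -0.001, -1.0]]
contact_force: [0.3, -0.4, -0.4]
opening: 0.622
finger_force: 15.0
```

```bash
python3 -c "
from h import *
st();shot('wrist','w5')"
```

```text
t 7.25 tcp [512.2  34.9  51.5] yaw -54.83 z [ 0.002 -0.    -1.   ] F [ 0.3 -0.4 -0.4] op 54.1 ff 15.0 j [ -5.  10. 112.   0.  58. 140.]
```

Emit:
move_arm --motion '[[[0, 0, -0.004, 0, 0, 0, 0.05], [0, 0, -0.007, 0, 0, 0, 0.05], [0, 0, -0.009, 0, 0, 0, 0.05], [0, 0, -0.0095, 0, 0, 0, 0.05], [0, 0, -0.01, 0, 0, 0, 0.05], [0, 0, -0.0105, 0, 0, 0, 0.05], [0, 0, -0.0105, 0, 0, 0, 0.05]]]'

```text
clock: 8.0
eef_pos: [511.1, 34.7, 40.7]
tool_rot: [[0.576, -0.818, -0.001], [-0.818, -0.576, -0.0], [-0.001, 0.001, -1.0]]
contact_force: [-6.1, -0.2, 7.4]
opening: 0.623
finger_force: 15.1
```

Emit:
move_arm --motion '[[[0, 0, -0.0003, 0, 0, 0, 0.05], [0, 0, -0.0005, 0, 0, 0, 0.05], [0, 0, -0.0005, 0, 0, 0, 0.05]]]'

```text
clock: 8.3
eef_pos: [511.1, 34.8, 40.6]
tool_rot: [[0.576, -0.818, -0.001], [-0.818, -0.576, -0.0], [-0.001, 0.001, -1.0]]
contact_force: [-7.2, -0.3, 12.9]
opening: 0.618
finger_force: 15.1
```

Emit:
move_arm --motion '[[[0, 0, 0.0005, 0, 0, 0, 0.054], [0, 0, 0.0005, 0, 0, 0, 0.056], [0, 0, 0.0005, 0, 0, 0, 0.06], [0, 0, 0.0005, 0, 0, 0, 0.066], [0, 0, 0.0005, 0, 0, 0, 0.074], [0, 0, 0.0005, 0, 0, 0, 0.082], [0, 0, 0.0005, 0, 0, 0, 0.087], [0, 0, 0.0005, 0, 0, 0, 0.087], [0, 0, 0.0005, 0, 0, 0, 0.087]]]'

```text
clock: 9.2
eef_pos: [511.3, 34.8, 40.0]
tool_rot: [[0.576, -0.818, -0.0], [-0.818, -0.576, 0.0], [-0.0, 0.0, -1.0]]
contact_force: [-0.3, 0.1, 0.4]
opening: 0.987
finger_force: 0.0
```

Emit:
move_arm --motion '[[[0, 0, 0.01, 0, 0, 0, 0.087], [0, 0, 0.03, 0, 0, 0, 0.087], [0, 0, 0.06, 0, 0, 0, 0.087], [0, 0, 0.09, 0, 0, 0, 0.087], [0, 0, 0.12, 0, 0, 0, 0.087], [0, 0, 0.15, 0, 0, 0, 0.087], [0, 0, 0.17, 0, 0, 0, 0.087], [0, 0, 0.18, 0, 0, 0, 0.087], [0, 0, 0.18, 0, 0, 0, 0.087], [0, 0, 0.18, 0, 0, 0, 0.087]]]'

```text
clock: 10.2
eef_pos: [510.8, 34.8, 219.2]
tool_rot: [[0.576, -0.818, -0.001], [-0.818, -0.576, 0.0], [-0.001, 0.001, -1.0]]
contact_force: [0.2, -0.4, -1.3]
opening: 0.999
finger_force: 0.0
```

```bash
python3 - <<'E'
from h import *
st();c=shot("wrist","w6")
print(proj(c,(512,34.4,37)))
for b in blobs(c,(0,0,170),(179,60,255),1000)[:4]:
    e=cv2.fitEllipse(b);print(e,onz(c,e[0],37).round(1))
E
```

```text
t 10.2 tcp [510.8  34.8 219.2] yaw -54.84 z [-0.001  0.    -1.   ] F [ 0.2 -0.4 -1.3] op 86.9 ff 0.0 j [ -5.  -2. 105.   0.  77. 140.]
[257.56285765 170.0220836 ]
((258.4399108886719, 170.45765686035156), (49.91547775268555, 51.48625183105469), 88.2621078491211) [511.   34.3  37. ]
```

View pics/w6.png

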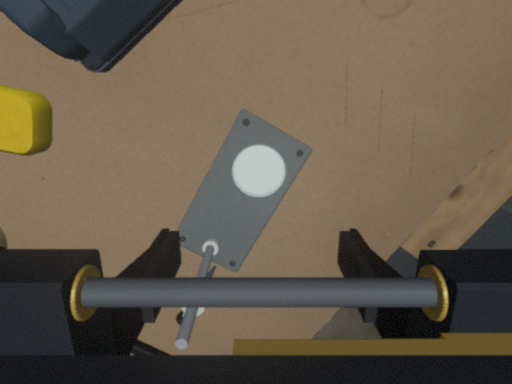

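The dish sits centred on the stage: its outline is at (258,170), with the stage axis expected at (257.6,170). The post base is at (211,247), and the needle tip is a dark bit near (213,268), partly hidden. I'll turn the hand to the loupe's direction and view the pointer from two sides.

Emit:
move_arm --motion '[[[-0.013, -0.007, 0.005, 0, 0, 7.5, 0.087], [-0.026, -0.015, 0.01, 0, 0, 15, 0.087], [-0.04, -0.022, 0.01, 0, 0, 22.5, 0.087], [-0.055, -0.03, 0.01, 0, 0, 30, 0.087], [-0.07, -0.037, 0.01, 0, 0, 37.5, 0.087], [-0.083, -0.045, 0.01, 0, 0, 45, 0.087], [-0.097, -0.05, 0.01, 0, 0, 52.5, 0.087], [-0.11, -0.055, 0.01, 0, 0, 60, 0.087], [-0.11, -0.055, 0.01, 0, 0, 60, 0.087], [-0.11, -0.055, 0.01, 0, 0, 60, 0.087]]]'

```text
clock: 11.25
eef_pos: [401.1, -20.1, 229.2]
tool_rot: [[0.996, 0.086, -0.001], [0.086, -0.996, 0.0], [-0.001, -0.001, -1.0]]
contact_force: [-0.8, 0.9, -0.7]
opening: 0.999
finger_force: 0.0
```

```bash
python3 - <<'E'
from h import *
st();c=shot("wrist","w7");print([proj(c,(505,109,z)) for z in(90,140)])
E
```

```text
t 11.25 tcp [401.1 -20.1 229.2] yaw 4.94 z [-0.001  0.    -1.   ] F [-0.8  0.9 -0.7] op 86.9 ff 0.0 j [-14. -20. 119.   0.  81.  71.]
[array([111.35252496,  46.07719749]), array([78.74534827, 37.00260581])]
```

Emit:
move_arm --motion '[[[0, 0.04, 0, 0, 0, 0, 0.087], [0, 0.085, 0, 0, 0, 0, 0.087], [0, 0.13, 0, 0, 0, 0, 0.087], [0, 0.17, 0, 0, 0, 0, 0.087], [0, 0.2, 0, 0, 0, 0, 0.087], [0, 0.22, 0, 0, 0, 0, 0.087], [0, 0.22, 0, 0, 0, 0, 0.087], [0, 0.22, 0, 0, 0, 0, 0.087], [0, 0.22, 0, 0, 0, 0, 0.087]]]'

```text
clock: 12.2
eef_pos: [401.4, 199.2, 229.7]
tool_rot: [[0.996, 0.089, -0.001], [0.089, -0.996, -0.001], [-0.001, 0.001, -1.0]]
contact_force: [-0.0, -0.1, 0.0]
opening: 0.999
finger_force: 0.0
```

```bash
python3 - <<'E'
from h import *
st();c=shot("wrist","w8");print([proj(c,(505,109,z)) for z in(90,140)])
o=np.load("w7.npz")
a=[proj(o,(505,109,115)).astype(int),proj(c,(505,109,115)).astype(int)];ims=[]
for im,p in zip((o,c),a):
    x=min(max(p[0]-65,0),512-130);y=min(max(p[1]-75,0),384-190+40);k=im["pixels"][y:y+150,x:x+130];print("crop",x,y)
    ims.append(cv2.resize(k,None,fx=3,fy=3,interpolation=cv2.INTER_CUBIC)[:450,:390])
cv2.imwrite("pics/c78.png",np.hstack(ims))
E
```

```text
t 12.2 tcp [401.4 199.2 229.7] yaw 5.09 z [-0.001 -0.001 -1.   ] F [-0.  -0.1  0. ] op 86.9 ff 0.0 j [ 16. -12. 113.  -0.  79. 101.]
[array([378.82371577,  71.73804924]), array([404.43657957,  68.37917739])]
crop 31 0
crop 325 0
```

View pics/c78.png

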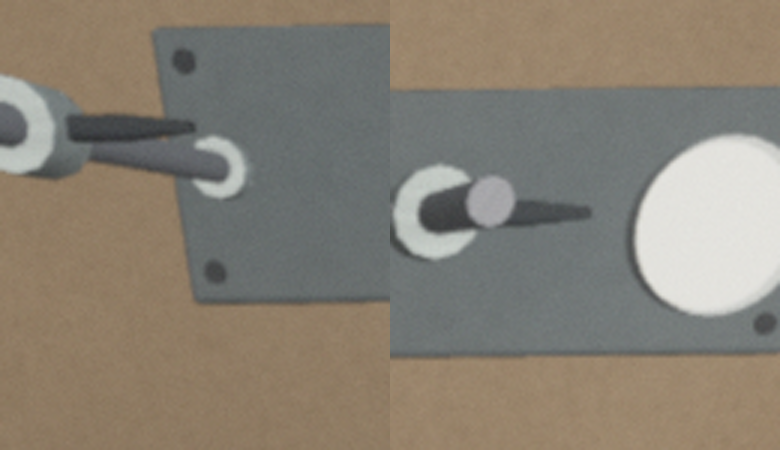

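The needle tip is at (194,128) in the left crop, which is (95.3,42.3) in w7. It is at (201,213) in the right crop, which is (391.7,70.7) in w8.

```bash
python3 - <<'E'
from h import *
o=np.load("w7.npz");c=np.load("w8.npz")
print(tri([o,c],[(95.3,42.3),(391.7,70.7)]))
# check: dish in both views (known top z 37), screws z 10
e=[min((cv2.fitEllipse(b) for b in blobs(i,(0,0,170),(179,60,255),1000)),key=lambda e:np.linalg.norm(np.array(e[0])-proj(i,(511,34.3,37))))[0] for i in(o,c)]
print("dish top",e,tri([o,c],e),onz(o,e[0],37),onz(c,e[1],37))
E
```

```text
(array([504.53217354, 108.86559284, 117.44850208]), [0.03, 0.03])
dish top [(212.1427459716797, 52.783599853515625), (435.2833251953125, 74.53455352783203)] (array([511.3079802 ,  35.11888103,  36.65528468]), [0.02, 0.02]) [511.30017278  35.07022694  37.        ] [511.26007161  35.29302279  37.        ]
```

Emit:
move_arm --motion '[[[0, 0.03, 0, 0, 0, 0, 0.087], [0.005, 0.065, 0, 0, 0, 0, 0.087], [0.02, 0.095, -0.01, 0, 0, 0, 0.087], [0.045, 0.115, -0.025, 0, 0, 0, 0.087], [0.065, 0.128, -0.045, 0, 0, 0, 0.087], [0.08, 0.132, -0.06, 0, 0, 0, 0.087], [0.087, 0.133, -0.07, 0, 0, 0, 0.087], [0.087, 0.133, -0.07, 0, 0, 0, 0.087], [0.087, 0.133, -0.07, 0, 0, 0, 0.087]]]'

```text
clock: 13.15
eef_pos: [488.3, 332.0, 160.3]
tool_rot: [[0.996, 0.089, -0.0], [0.089, -0.996, -0.0], [-0.0, 0.0, -1.0]]
contact_force: [-0.3, 0.3, 1.1]
opening: 1.003
finger_force: 0.0
```

```bash
python3 - <<'E'
from h import *
st();c=shot("wrist","w9")
m=cv2.inRange(c["pixels"],(0,0,0),(75,75,75));cs=sorted(cv2.findContours(m,0,1)[0],key=cv2.contourArea)[::-1]
for b in cs[:6]:
    r=cv2.minAreaRect(b);print([np.round(x,1) for x in r],cv2.contourArea(b))
E
```

```text
t 13.15 tcp [488.3 332.  160.3] yaw 5.08 z [-0. -0. -1.] F [-0.3  0.3  1.1] op 87.2 ff 0.0 j [ 27.  12.  97.   0.  71. 111.]
[array([255.5, 306. ]), array([154., 511.]), np.float64(90.0)] 42199.5
[array([48.5, 56. ]), array([112.,  97.]), np.float64(90.0)] 8050.0
[array([255.8, 100.2]), array([69.3, 68.6]), np.float64(45.0)] 3640.5
[array([254.5, 197. ]), array([14.2, 88. ]), np.float64(0.8)] 1104.5
[array([489.2, 205.1]), array([79.9, 24.9]), np.float64(44.4)] 671.0
[array([430.1, 179.7]), array([ 4.2, 89.1]), np.float64(8.8)] 255.0
```

View pics/w9.png

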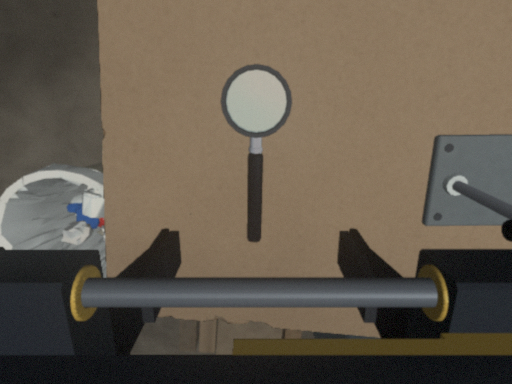

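The lens frame is centred at (256,100) and the handle runs from (256,153) to (254,241), between the fingers. I'll compute its pose and drop for a second view.

```bash
python3 - <<'E'
from h import *
c=np.load("w9.npz")
for z in(8,16):
    L,H,E,N=[onz(c,p,z) for p in((256.2,100.5),(254.7,197.3),(254.2,241.3),(255.3,153.3))]
    d=L-E;print(z,L.round(1),H.round(1),E.round(1),N.round(1),np.linalg.norm(N-E),np.linalg.norm(L-E),np.degrees(np.arctan2(d[1],d[0])))
E
```

```text
8 [559.5 341.1   8. ] [469.2 334.7   8. ] [422.2 331.2   8. ] [512.3 337.8   8. ] 90.27651782227748 137.63767875158769 4.1017690256207855
16 [559.8 341.   16. ] [471.9 334.8  16. ] [426.2 331.4  16. ] [513.8 337.9  16. ] 87.87105428262132 133.97025309199773 4.101769025620788
```

Emit:
move_arm --motion '[[[0, 0, -0.03, 0, 0, 0, 0.087], [0, 0, -0.06, 0, 0, 0, 0.087], [0, 0, -0.08, 0, 0, 0, 0.087], [0, 0, -0.085, 0, 0, 0, 0.087], [0, 0, -0.085, 0, 0, 0, 0.087], [0, 0, -0.085, 0, 0, 0, 0.087]]]'

```text
clock: 13.8
eef_pos: [489.4, 333.3, 77.0]
tool_rot: [[0.996, 0.09, 0.003], [0.09, -0.996, 0.001], [0.003, -0.001, -1.0]]
contact_force: [1.4, 0.4, 0.6]
opening: 1.002
finger_force: 0.0
```

```bash
python3 - <<'E'
from h import *
st();c=shot("wrist","w10");o=np.load("w9.npz")
m=cv2.inRange(c["pixels"],(0,0,0),(75,75,75));cs=sorted(cv2.findContours(m,0,1)[0],key=cv2.contourArea)[::-1]
for b in cs[:5]:
    r=cv2.minAreaRect(b);print([np.round(x,1) for x in r],cv2.contourArea(b),cv2.boundingRect(b))
    if 3000<cv2.contourArea(b)<20000:
        e=cv2.fitEllipse(b);print(e,tri([o,c],[(256.2,100.5),e[0]]))
E
```

```text
t 13.8 tcp [489.4 333.3  77. ] yaw 5.16 z [ 0.003  0.001 -1.   ] F [1.4 0.4 0.6] op 87.2 ff 0.0 j [ 27.  17. 100.   0.  62. 111.]
[array([255.5, 268.5]), array([229., 511.]), np.float64(90.0)] 43595.0 (0, 154, 512, 230)
[array([257., 107.]), array([98., 96.]), np.float64(90.0)] 7210.5 (209, 58, 97, 99)
((256.697265625, 106.93651580810547), (94.08992767333984, 97.61341094970703), 3.1488254070281982) (array([558.28501454, 341.41123661, -24.47046337]), [0.16, 0.16])
[array([22., 58.]), array([116.,  44.]), np.float64(90.0)] 3665.0 (0, 0, 45, 117)
((18.92616844177246, 52.56140899658203), (46.4452018737793, 124.62384033203125), 1.6924346685409546) (array([569.48111019, 339.6000567 , 226.92089674]), [1.83, 1.83])
[array([509., 221.]), array([ 4., 14.]), np.float64(-0.0)] 30.5 (507, 214, 5, 15)
[array([428.3, 342.3]), array([2.1, 2.8]), np.float64(45.0)] 0.5 (428, 341, 3, 4)
```

Emit:
move_arm --motion '[[[-0.001, 0.001, -0.02, 0, 0, -1, 0.087], [-0.001, 0.0025, -0.04, 0, 0, -1, 0.08], [-0.001, 0.0025, -0.053, 0, 0, -1, 0.07], [-0.001, 0.0025, -0.058, 0, 0, -1, 0.06], [-0.001, 0.0025, -0.06, 0, 0, -1, 0.05], [-0.001, 0.0025, -0.06, 0, 0, -1, 0.04], [-0.001, 0.0025, -0.06, 0, 0, -1, 0.03], [-0.001, 0.0025, -0.06, 0, 0, -1, 0.022], [-0.001, 0.0025, -0.06, 0, 0, -1, 0.016], [-0.001, 0.0025, -0.06, 0, 0, -1, 0.01]]]' --squeeze 40

```text
clock: 14.85
eef_pos: [487.5, 335.4, 15.3]
tool_rot: [[0.997, 0.072, 0.0], [0.072, -0.997, 0.0], [0.0, -0.0, -1.0]]
contact_force: [-0.1, 0.7, -0.3]
opening: 0.276
finger_force: 0.0
```

Emit:
move_arm --motion '[[[0, 0, 0, 0, 0, 0, 0.008], [0, 0, 0, 0, 0, 0, 0.005], [0, 0, 0, 0, 0, 0, 0.005], [0, 0, 0, 0, 0, 0, 0.005], [0, 0, 0, 0, 0, 0, 0.005], [0, 0, 0, 0, 0, 0, 0.005]]]'

```text
clock: 15.45
eef_pos: [487.4, 335.3, 15.1]
tool_rot: [[0.997, 0.072, 0.0], [0.072, -0.997, 0.0], [0.0, -0.0, -1.0]]
contact_force: [-1.3, -1.0, 0.6]
opening: 0.159
finger_force: 40.0
```

```bash
python3 - <<'E'
from h import *
st()
E
```

```text
t 15.45 tcp [487.4 335.3  15.1] yaw 4.15 z [ 0.  0. -1.] F [-1.3 -1.   0.6] op 13.8 ff 40.0 j [ 27.  23. 101.   0.  56. 113.]
```

Emit:
move_arm --motion '[[[0, 0, 0.005, 0, 0, 0, 0.005], [0, 0, 0.015, 0, 0, 0, 0.005], [0, 0, 0.035, 0, 0, 0, 0.005], [0, 0, 0.06, 0, 0, 0, 0.005], [0, 0, 0.09, 0, 0, 0, 0.005], [0, 0, 0.12, 0, 0, 0, 0.005], [0, 0, 0.15, 0, 0, 0, 0.005], [0, 0, 0.18, 0, 0, 0, 0.005], [-0.003, -0.01, 0.205, 0, 0, 0, 0.005], [-0.008, -0.03, 0.225, 0, 0, 0, 0.005]]]'

```text
clock: 16.45
eef_pos: [479.8, 306.0, 242.9]
tool_rot: [[0.997, 0.074, 0.003], [0.074, -0.997, 0.002], [0.003, -0.001, -1.0]]
contact_force: [-0.0, -1.2, -0.9]
opening: 0.153
finger_force: 40.0
```

Emit:
move_arm --motion '[[[-0.005, -0.03, 0, 0, 0, 0, 0.005], [-0.01, -0.065, 0, 0, 0, 0, 0.005], [-0.015, -0.1, 0, 0, 0, 0, 0.005], [-0.02, -0.135, 0, 0, 0, 0, 0.005], [-0.025, -0.17, 0, 0, 0, 0, 0.005], [-0.03, -0.205, 0, 0, 0, 0, 0.005], [-0.035, -0.235, 0, 0, 0, 0, 0.005], [-0.04, -0.26, 0, 0, 0, 0, 0.005], [-0.04, -0.275, 0, 0, 0, 0, 0.005], [-0.04, -0.276, 0, 0, 0, 0, 0.005]]]'

```text
clock: 17.45
eef_pos: [439.3, 27.8, 240.8]
tool_rot: [[0.998, 0.07, 0.001], [0.07, -0.998, -0.001], [0.001, 0.001, -1.0]]
contact_force: [0.4, 0.3, -0.4]
opening: 0.154
finger_force: 40.0
```

Emit:
move_arm --motion '[[[0, 0, -0.01, 0, 0, 0, 0.005], [0, 0, -0.03, 0, 0, 0, 0.005], [0, 0, -0.05, 0, 0, 0, 0.005], [0, 0, -0.065, 0, 0, 0, 0.005], [0, 0, -0.07, 0, 0, 0, 0.005], [0, 0, -0.07, 0, 0, 0, 0.005], [0, 0, -0.07, 0, 0, 0, 0.005]]]'

```text
clock: 18.15
eef_pos: [439.7, 29.7, 170.6]
tool_rot: [[0.997, 0.073, 0.001], [0.073, -0.997, 0.0], [0.001, -0.0, -1.0]]
contact_force: [-0.6, 0.3, -1.5]
opening: 0.155
finger_force: 40.0
```

```bash
python3 - <<'E'
from h import *
s=st();c=shot("wrist","w11")
for b in sorted(cv2.findContours(cv2.inRange(c["pixels"],(0,0,0),(75,75,75)),0,1)[0],key=cv2.contourArea)[::-1][:5]:
    if len(b)>20:print([np.round(x,1) for x in cv2.fitEllipse(b)],cv2.boundingRect(b))
print("exp lens",proj(c,s["eef_pos"]+[72.3,5.7,-7.1+8]),"tip",proj(c,(504.5,108.9,117.4)),"dish",proj(c,(511.3,34.8,37)))
E
```

```text
t 18.15 tcp [439.7  29.7 170.6] yaw 4.2 z [ 0.001  0.    -1.   ] F [-0.6  0.3 -1.5] op 13.5 ff 40.0 j [ -6. -10. 118.   0.  72.  79.]
[array([253.7, 284.7]), array([114.9, 447. ]), np.float64(90.2)] (0, 207, 512, 133)
[array([254.7, 338.6]), array([102.6, 538.5]), np.float64(90.0)] (0, 306, 512, 78)
[array([259.1, 109.9]), array([121.7, 125.4]), np.float64(176.0)] (198, 47, 123, 127)
[array([ 29.3, 102.2]), array([ 4.3, 17. ]), np.float64(88.5)] (21, 100, 18, 5)
[array([ 92.7, 113.3]), array([ 1.9, 15.3]), np.float64(91.2)] (86, 112, 16, 3)
exp lens [258.23594144 111.93673675] tip [135.24450726 109.27479972] dish [259.4350895  101.58224395]
```

View pics/w11.png

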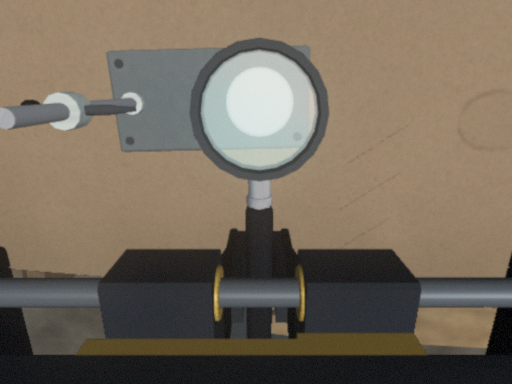

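The view shows the lens held with its frame centred at (259,110), the dish seen through the glass at (260,101), and the needle tip at (136,105). I'll check the lens's in-hand height and level from the frame's rim.

```bash
python3 - <<'E'
from h import *
from scipy.optimize import least_squares
def rim(c,cen,r0,sgn):
    g=cv2.GaussianBlur(c["pixels"],(0,0),1).astype(np.float32).mean(2);P=[]
    for a in np.radians(np.arange(0,360,2)):
        if 60<np.degrees(a)<120: continue
        rr=np.arange(r0*.82,r0*1.18,.25) if sgn>0 else np.arange(r0*.7,r0*.98,.25)
        x=(cen[0]+rr*np.cos(a)).astype(np.float32)[None];y=(cen[1]+rr*np.sin(a)).astype(np.float32)[None]
        v=cv2.remap(g,x,y,1)[0];d=np.gradient(v)*sgn;i=d.argmax()
        if d[i]>1: P.append((x[0,i],y[0,i]))
    return np.array(P,float)
def ring(c,X,n,r): 
    n=n/np.linalg.norm(n);u=np.cross(n,[0,1,0]);u/=np.linalg.norm(u);v=np.cross(n,u)
    return np.array([proj(c,X+r*(np.cos(a)*u+np.sin(a)*v)) for a in np.linspace(0,2*np.pi,90,endpoint=False)],np.float32)
for f,cen,r0,X0 in(("w10",(256.7,106.9),50,np.array([559.7,341,16.])),("w11",(259,109.6),69,np.array([512,35.4,171.5]))):
    c=np.load(f+".npz");P=rim(c,cen,r0,1)
    e=cv2.fitEllipseDirect(P.astype(np.float32));
    # reject outliers
    d=np.hypot(*(P-e[0]).T);P=P[abs(d-np.median(d))<3];e=cv2.fitEllipseDirect(P.astype(np.float32))
    ex=cv2.fitEllipseDirect(ring(c,X0,np.array([0,0,1.]),31))
    print(f,len(P),"meas",np.round(e[0]+e[1]+(e[2],),2),"exp level r31",np.round(ex[0]+ex[1]+(ex[2],),2))
    for dz in (-2,2):
        ex=cv2.fitEllipseDirect(ring(c,X0+[0,0,dz],np.array([0,0,1.]),31));print("  dz",dz,np.round(ex[0]+ex[1],2))
    for n in ((.05,0,1.),(0,.05,1)):
        ex=cv2.fitEllipseDirect(ring(c,X0,np.array(n),31));print("  tilt",n,np.round(ex[0]+ex[1]+(ex[2],),2))
E
```

```text
w10 150 meas [256.94 107.21  98.22 101.18 176.75] exp level r31 [257.24 105.76  99.84 102.93 178.89]
  dz -2 [257.26 105.65  98.83 102.15]
  dz 2 [257.25 105.91 100.78 103.86]
  tilt (0.05, 0, 1.0) [257.22 106.2   99.83 102.98 178.42]
  tilt (0, 0.05, 1) [257.64 105.81  99.68 103.08 176.98]
w11 150 meas [258.84 109.02 138.95 142.79 179.59] exp level r31 [258.26 107.25 141.59 145.7  179.59]
  dz -2 [258.27 107.13 139.65 143.89]
  dz 2 [258.29 107.52 143.46 147.59]
  tilt (0.05, 0, 1.0) [258.25 107.98 141.52 145.92 179.72]
  tilt (0, 0.05, 1) [259.01 107.32 141.44 145.81 176.53]
```

```bash
python3 - <<'E'
from h import *
c=np.load("w11.npz");g=c["pixels"].astype(int).mean(2).astype(int)
print("rows 98..116, cols 118..142 step2");print(g[98:117,116:144:2])
for X in((504.5,108.9,117.4),(497.5,148.9,170),(548.7,3.6,10),(533.6,161.9,10)):print(X,proj(c,X).round(1))
E
```

```text
rows 98..116, cols 118..142 step2
[[111 112 121 147 144 136 129 129 157 192 201 201 170 130]
 [106 108 108 115 115 113 117 110 117 172 199 202 179 135]
 [109 113 111 114 113 112 111 112 112 141 193 201 192 140]
 [113 114 115 112 113 114 113 114 114 118 179 203 196 147]
 [116 112 116 112 114 113 113 112 111 113 163 199 201 158]
 [112 115 113 112 116 110 114 111 112 112 153 203 204 161]
 [107 111 110 110 110 111 111 108 113 108 160 206 206 162]
 [ 94 102 100 101 105 103 106 107 108 106 166 207 206 156]
 [ 81  80  78  81  88  84  91  96  94  95 179 204 205 150]
 [ 77  77  77  77  78  77  76  76  75  79 183 204 206 143]
 [ 79  77  78  78  78  78  79  81  78  75 176 208 200 133]
 [ 79  78  76  78  75  78  77  73  74  73 166 206 189 125]
 [ 78  77  76  77  79  79  78  78  81  88 171 201 158 115]
 [ 77  75  74  74  78  77  96 101 133 147 187 191 126 110]
 [ 72  69  67  72  76 103 152 159 188 197 198 164 108 116]
 [ 67  81  87  91  99 130 173 187 198 190 172 128 110 115]
 [ 85 108 112 109 111 116 132 166 177 156 127 113 113 117]
 [106 113 114 112 113 114 117 121 125 119 115 114 117 116]
 [107 116 114 112 114 115 114 116 116 115 117 114 114 114]]
(504.5, 108.9, 117.4) [135.2 109.3]
(497.5, 148.9, 170) [  4.  125.8]
(548.7, 3.6, 10) [298.   59.1]
(533.6, 161.9, 10) [117.6  63.3]
```

Emit:
move_arm --motion '[[[0, 0, -0.01, 0, 0, 0, 0.005], [0, 0, -0.02, 0, 0, 0, 0.005], [0, 0, -0.03, 0, 0, 0, 0.005], [0, 0, -0.036, 0, 0, 0, 0.005], [0, 0, -0.04, 0, 0, 0, 0.005], [0, 0, -0.043, 0, 0, 0, 0.005], [0, 0, -0.045, 0, 0, 0, 0.005], [0, 0, -0.045, 0, 0, 0, 0.005], [0, 0, -0.045, 0, 0, 0, 0.005], [0, 0, -0.045, 0, 0, 0, 0.005]]]'

```text
clock: 19.2
eef_pos: [439.6, 29.3, 125.4]
tool_rot: [[0.997, 0.072, 0.001], [0.072, -0.997, -0.0], [0.001, 0.0, -1.0]]
contact_force: [-0.7, -1.0, -1.0]
opening: 0.156
finger_force: 40.0
```

```bash
python3 - <<'E'
from h import *
st();c=shot("wrist","w12");p=proj(c,(504.5,108.9,117.4));print(p)
g=c["pixels"].astype(int).mean(2).astype(int);x,y=p.astype(int)
print(x-20,y-12);print(g[y-12:y+10,x-20:x+14:2])
E
```

```text
t 19.2 tcp [439.6  29.3 125.4] yaw 4.16 z [ 0.001 -0.    -1.   ] F [-0.7 -1.  -1. ] op 13.6 ff 40.0 j [ -6.  -7. 120.   0.  67.  79.]
[ 99.07173353 115.07704218]
79 103
[[111 113 109 114 112 112 112 114 112 113 114 111 117 115 112 112 110]
 [113 115 110 112 113 113 114 114 113 112 113 111 110 110 109 109 110]
 [113 114 115 114 112 113 112 113 112 114 114 110 111 112 112 112 110]
 [115 112 112 112 110 112 112 109 110 112 113 110 111 112 110 109 111]
 [114 110 111 108 110 111 112 111 111 114 111 111 109 113 110 107 110]
 [110 110 112 110 111 113 111 108 109 110 112 108 109 107 104 104 104]
 [106 107 108 110 107 110 108 109 109 107 106 106 106 106 105 102  99]
 [ 85  97  98  97 100  99 105 106 104 104 102 103 101 100  98  98 100]
 [ 70  72  75  73  76  84  88  92  92  93  98  98  95  95  91  98 117]
 [ 77  73  76  72  75  74  72  73  72  73  85  93  95  99 106 137 166]
 [ 75  76  80  77  76  75  78  75  74  73  73 110 122 146 158 184 201]
 [ 75  77  78  78  78  78  75  79  76  74  66 146 170 197 195 201 203]
 [ 79  72  78  78  76  76  76  75  77  77  71 163 197 201 202 202 202]
 [ 73  77  75  79  78  75  75  75  75  73  68 134 189 202 201 202 203]
 [ 76  76  71  70  66  71  71  75  71  81  90 114 160 185 198 200 201]
 [ 70  67  67  68  68  77  81  90  92 104 110 111 118 147 165 185 181]
 [ 68  74  90  97  99 112 103 108 108 113 114 109 115 120 118 151 135]
 [ 96 103 122 131 130 129 110 110 111 112 117 114 113 115 114 118 117]
 [127 129 132 130 129 131 116 112 111 112 115 113 113 115 117 115 113]
 [132 130 129 129 131 129 117 107 111 115 113 113 113 114 117 117 115]
 [133 130 133 134 128 132 120 110 113 112 114 114 117 114 116 110 113]
 [129 134 131 130 131 132 124 102 110 110 114 114 112 114 116 113 112]]
```

```bash
python3 - <<'E'
from h import *
c=[np.load(f"w{i}.npz") for i in(7,8,11,12)];p=[(95.3,42.3),(391.7,70.7),(134.9,107.9),(99.8,114.7)]
print(tri(c,p),tri(c[:2],p[:2]),tri(c[1:],p[1:]))
st()
E
```

```text
(array([504.76051875, 108.89093021, 117.20428699]), [0.25, 0.22, 0.57, 0.25]) (array([504.53217354, 108.86559284, 117.44850208]), [0.03, 0.03]) (array([504.84118658, 108.8563995 , 117.20882532]), [0.28, 0.51, 0.26])
t 19.25 tcp [439.6  29.2 125.3] yaw 4.16 z [ 0.001 -0.    -1.   ] F [-0.6  0.9 -0.7] op 13.7 ff 40.0 j [ -6.  -7. 120.  -0.  67.  79.]
```

Emit:
move_arm --motion '[[[0, 0, -0.0006, 0, 0, 0, 0.005], [0, 0, -0.0006, 0, 0, 0, 0.005], [0, 0, -0.0006, 0, 0, 0, 0.005], [0, 0, -0.0006, 0, 0, 0, 0.005], [0, 0, -0.0006, 0, 0, 0, 0.005], [0, 0, -0.0006, 0, 0, 0, 0.005], [0, 0, -0.0006, 0, 0, 0, 0.005], [0, 0, -0.0006, 0, 0, 0, 0.005]]]'

```text
clock: 20.05
eef_pos: [439.4, 29.3, 124.4]
tool_rot: [[0.997, 0.072, -0.0], [0.072, -0.997, -0.0], [-0.0, 0.0, -1.0]]
contact_force: [0.1, 0.4, -0.8]
opening: 0.157
finger_force: 40.0
```

```bash
python3 - <<'E'
from h import *
s=st()
if abs(s["eef_pos"][2]-124.6)<0.8 and s["finger_force"]>30: print(robot.sign_off())
E
```

```text
t 20.05 tcp [439.4  29.3 124.4] yaw 4.15 z [-0. -0. -1.] F [ 0.1  0.4 -0.8] op 13.7 ff 40.0 j [ -6.  -7. 120.  -0.  66.  79.]
the job is handed in; nothing more can be done
None
```

I set the dish on the stage, about 1 mm from its middle, and am holding the lens level over the dish, within about 0.5 mm of its centre and of the pointer tip's height (117.3 mm) by my measurements; the job was handed in at 20 s, and no verdict came back.

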